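# Clear the baking tray and load the plate warmer

### The job

The custard pots are to be warmed. Put the glass lid that lies in the baking tray back on its bowl, stand every pink pot upright in the tray, and lay the dessert server, which blocks the mouth of the plate warmer, flat in the middle of the round platter. When all that is done, push the loaded tray fully home into the warmer, and only then turn the dial on top so that its pointer stands at the red mark; leave the bowl, the two saucers and the cookie press where they stand.

Things in the scene. Friction and masses are not known exactly. Their poses are not given: they have to be found in the camera images.
- warmer: White plate warmer, fixed, 236 mm (x) by 192 mm (y) by 112 mm high, roof 20 mm thick. Origin: centre of its underside, z up. The bay opens to its own -y; the tray slides in along +y on the sideboard top (no sill). Back stop at y = +84 mm: a tray fully home has its origin at x = 0, y = -1 mm here and its axes along these. The dial is on the roof.
- warmer_mouth (a point): Middle of the bay's mouth at the sideboard top, x = 0, y = -96 mm in the warmer's frame. The mouth is 208 mm wide and 92 mm high; inside, 20 mm high runners leave 196 mm between them and flare out towards the mouth.
- dial_grip (a point): Black dial on the warmer's roof: round skirt 54 mm across and 8 mm high, 1.5 mm above the roof, with a bar grip 50 mm long, 14 mm thick, its top 36 mm above the skirt's underside. White pointer line on one end of the bar. This point is on the axis, 26 mm above the skirt's underside (about 140 mm above the sideboard).
- dial (a joint): Dial angle, rad, 0 to 2.6, grows clockwise seen from above; stays where left. At 0 the bar lies along the warmer's x axis with the pointer towards the warmer's -x; the bar's direction is the warmer's yaw minus this angle. The thick red mark on the roof is at 1.4 (thin dark ticks every 0.35).
- tray: Rectangular aluminium baking tray, loose, 300 g: 180 mm (x) by 170 mm (y) outside, floor 3 mm thick, upright rim 14 mm high and 4 mm thick. Origin: centre of its underside, z up. Its handle reaches out towards its own -y. It starts on the sideboard in front of the warmer, handle away from the warmer.
- tray_handle (a point): Middle of the tray's black handle bar: 92 mm long along the tray's x, 12 mm thick (y), 16 mm high, at y = -160 mm, 36 mm above the sideboard; held by two arms at x = -42 and +42 mm.
- bowl: Empty glass bowl, loose, 600 g, 124 mm across the rim, 65 mm high, wall 6 mm (mouth about 112 mm inside). Origin: centre of its underside, z up.
- lid: Glass lid, 180 g: disc 124 mm across, 5 mm thick, over a plug 100 mm across, 6 mm deep, that drops into the bowl's mouth; round steel knob 26 mm across from 11 to 39 mm above the underside. Origin: centre of the plug's underside, z up. Starts lying on the tray's floor; seated on the bowl, its origin is 59 mm above the bowl's.
- platter: Round aluminium platter, fixed, a flat disc 260 mm across and 8 mm thick. Origin: centre of its underside.
- server: Stainless dessert server, 120 g, 200 mm long, lying flat along its own x: straight handle 14 mm wide and high from x = -100 to +10 mm, flat blade 40 mm wide, 4 mm thick to x = +100 mm. Origin: on its underside, midway along. Starts lying across the warmer's mouth, between warmer and tray.
- server_grip (a point): Point on the server's handle at x = -20 mm, 7 mm above its underside, near its balance point: a good place to grip.
- pot0: Pink lidded custard pot, one rigid piece, 140 g: body 64 mm across (foot 56), 40 mm tall, low dome to 46 mm, then an upright round knob 22 mm across, 26 mm tall, its top 72 mm above the underside. Origin: centre of the underside, z up. 2 to 4 of the four pots are present, standing on the platter at the start.
- pot1: Pink lidded custard pot, one rigid piece, 140 g: body 64 mm across (foot 56), 40 mm tall, low dome to 46 mm, then an upright round knob 22 mm across, 26 mm tall, its top 72 mm above the underside. Origin: centre of the underside, z up. 2 to 4 of the four pots are present, standing on the platter at the start.
- pot2: Pink lidded custard pot, one rigid piece, 140 g: body 64 mm across (foot 56), 40 mm tall, low dome to 46 mm, then an upright round knob 22 mm across, 26 mm tall, its top 72 mm above the underside. Origin: centre of the underside, z up. 2 to 4 of the four pots are present, standing on the platter at the start.
- pot3: Pink lidded custard pot, one rigid piece, 140 g: body 64 mm across (foot 56), 40 mm tall, low dome to 46 mm, then an upright round knob 22 mm across, 26 mm tall, its top 72 mm above the underside. Origin: centre of the underside, z up. 2 to 4 of the four pots are present, standing on the platter at the start.
- saucer1: Pink ceramic saucer, bystander, 120 mm across, 14 mm high. Origin: centre of the underside.
- saucer2: Pink ceramic saucer, bystander, like saucer1.
- press: Hard plastic cookie press, bystander, mint green barrel 60 mm across standing upright, 165 mm tall, with a white squeeze lever towards its +x. Origin: centre of the underside.
Mind the look-alikes: they are no part of the job. What is shaped like the lid but blue or purple is not meant.

How it is judged:
By the outcome, as a careful person would: the job done as asked, in the order asked, and still so for the second after the job is handed in, with the robot touching nothing.
Of pot0, pot1, pot2, pot3 only 2 to 4 are there at a start; the rules pass over those that are not, and their reading is None.
At some moment in a run one of pot0, pot1, pot2, pot3 may be knocked a few centimetres aside while the robot is not near it.
It also fails if it takes over 210 s, if anything falls off the work surface, if the arm or the gripper's body presses on something with over 40 N, if the wrist force passes 120 N, or if a joint passes its speed limit or range.

### The arm

A 6-joint arm with a two-finger parallel gripper is mounted at the origin on the work surface. World frame = base frame: x ahead of the robot, y to its left, z up, the work surface at z = 0. Lengths are in m, angles in rad, forces in N, time in s.
With the tool pointing down it reaches from about 0.375 to 0.975 m from the base axis. Payload 3.8 kg.
Tool frame: the origin (TCP) lies at the very end of the fingers, on their centre line; the grasp point (between the pads) lies 19 mm behind it; z points along the fingers, y is the line along which they close (so a half turn about z gives the same grasp; the last joint's range is limited). The gripper opens to 88 mm and grips with 3 to 60 N. Pads are 18 mm wide; open, the fingers measure 123 mm over their backs; the gripper's body (75 mm by 187 mm) begins 45 mm behind the grasp point.
Start: joints at [1.159, 0.264, 1.604, -0, 1.274, -0.037], TCP at [0.247, 0.628, 0.212] pointing down, gripper open.
Joint ranges: [-2.63, 2.63], [-0.94, 2.18], [0.31, 2.57], [-1.31, 4.45], [0, 2.66], [-2.55, 2.55]. Speed limits (rad/s): [2.57, 2.57, 3.14, 3.14, 3.14, 3.14].

### API

Orientations are given as a rotation vector (axis times angle).
In Python, from plant import robot gives the robot as it stands. Calls block until the motion is done:
- robot.movep(position, orientation): joint-space move of the TCP to a pose.
- robot.move_straight(position, velocity=0.15, frame=None, stop_force=None): straight line of the TCP; frame=None keeps the orientation; velocity is the mean speed in m/s. With stop_force (N) it stops when the force on the tool has changed by that much, and returns True; else False.
- robot.move_j(angles): joint-space move.
- robot.move_gripper(opening, newtons=None): finger opening in m; newtons is the grip in N (None keeps the last); returns when the fingers have stopped.
- robot.pause(seconds).
- robot.ik(position, orientation): joint angles nearest the present ones, or None.
- robot.observe(): the state.
- robot.get_image(name): name is "scene" or "top" or "wrist"; returns a dict with "frame" (420x560x3 uint8, red, green, blue), "fov_y" (degrees; the focal length in pixels is half the picture's height over the tangent of half this angle, whatever the lens; pixels are square), "cx", "cy" (the principal point, pixels), "k1" (the pictures are not rectified: a ray, as slopes to the right and down, at radius r is drawn at 1 + k1 r^2 times it, then the intrinsics apply), "rvec" (rotation vector, rad) and "tvec" (3), from world to camera coordinates, as OpenCV has them. Camera axes: x right, y down, z forward; pixel columns grow to the right and rows downward; lengths in m; the calibration is good to about 2 mm. A picture is of the moment at which its call begins. There is no depth.
A pose or a line that the arm cannot do raises robot.IKError and nothing moves.
- robot.job_done(): hands the job in; it is judged then, once.
The state is a dict: "time": time; "joints": joint angles; "qd": joint speeds; "effort": joint torques, N m; "tcp_pos": TCP position; "ee_rot": TCP orientation; "contact_force": force on the tool from outside, world axes, zero at the start; "torque": the same for the moment, N m; "finger_gap": finger opening in m; "finger_force": force on a finger pad.
Only numpy, scipy, OpenCV 4.12 (cv2) and the standard library are available. Lean on these libraries where they do the work, as an engineer would, in place of code of your own. Each camera call takes 0.05 s, during which the arm holds its last target. There are 200 camera calls.

## Working session

There is one attempt and no reset: what is moved stays moved. The work goes in short steps, each a Python script; the robot and the scene stay as the last script left them, time stands still between calls to the robot, and variables do not carry over. Pictures are saved under pics/ and viewed, at most 14 in all, crops included, and the job is handed in when it is done.

```bash
ls; mkdir -p pics; python3 - <<'E'
from plant import robot
import cv2
for n in("scene","top","wrist"):
    d=robot.get_image(n); cv2.imwrite(f"pics/{n}0.png",d["frame"][...,::-1])
    print(n,{k:v for k,v in d.items() if k!="frame"})
o=robot.observe();print(o)
a=cv2.imread("pics/scene0.png");b=cv2.imread("pics/top0.png")
E
```

```text
pics
scene {'fov_y': 48.1630294547222, 'cx': 277.9999910085296, 'cy': 217.41848616983683, 'k1': 0.04212579027006655, 'rvec': array([ 1.29858426,  2.49673187, -0.65706054]), 'tvec': array([ 0.26992248, -0.31269426,  1.62134488])}
top {'fov_y': 54.37982266533695, 'cx': 276.5131874836592, 'cy': 207.7312707388246, 'k1': 0.030822195643085703, 'rvec': array([ 2.16103711, -2.1828437 ,  0.09216571]), 'tvec': array([0.05228542, 0.50592283, 1.17087265])}
wrist {'fov_y': 64.75773592852167, 'cx': 283.4321338663581, 'cy': 205.19948897083424, 'k1': -0.01292488171841035, 'rvec': array([-2.37326157, -1.61808608, -0.25137507]), 'tvec': array([-0.67312511, -0.04322194,  0.38997279])}
{'time': 0.15, 'joints': array([ 1.15911064e+00,  2.64593751e-01,  1.60505688e+00,  5.13097125e-06,
        1.27368630e+00, -3.68794760e-02]), 'qd': array([ 0.00024019, -0.00137672, -0.0045198 ,  0.00110102, -0.00049731,
        0.00040139]), 'effort': array([ 3.48024969e-04, -5.02848959e+01, -3.57467687e+01,  7.30305025e-02,
        2.49541760e-02, -7.29479598e-05]), 'tcp_pos': array([0.24686183, 0.62760153, 0.2106667 ]), 'ee_rot': array([-5.85233110e-01, -3.08620027e+00,  2.66922421e-03]), 'contact_force': array([0.13083611, 0.11536315, 0.16988339]), 'torque': array([-0.04916294, -0.01472738,  0.02188811]), 'finger_force': 0.0, 'finger_gap': 0.08812984602750491}
```

View pics/scene0.png

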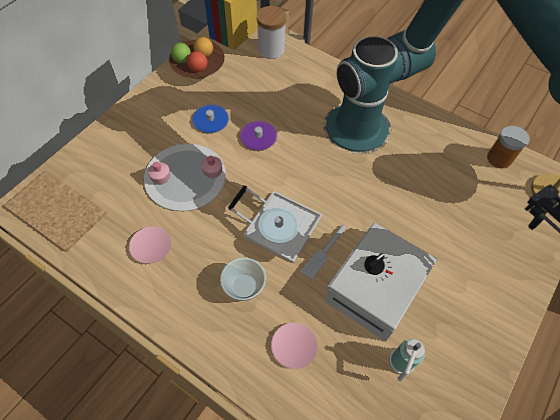

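View pics/top0.png

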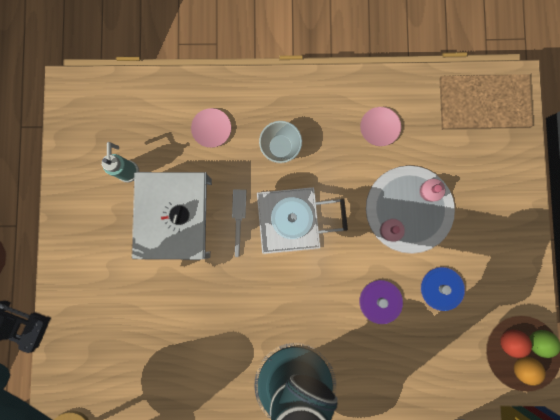

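The scene view shows pots at (159,172) and (212,167), and the glass lid in the tray at (278,224). The top view shows:
- **Pots:** on the platter at (433,189) and (392,230).
- **Lid look-alikes:** pale glass in the tray at (292,217), purple at (381,301), blue at (443,289). I choose the pale one in the tray.
- **Other things:** bowl (281,142), saucers (211,128) and (381,127), server about (239,215), dial (179,214), press (118,165).

Next come the helpers and one close crop.

```bash
cat > h.py <<'E'
import numpy as np, cv2
from scipy.spatial.transform import Rotation as R
from plant import robot
def cam(n): return robot.get_image(n)
def K(d):
    f=d["frame"].shape[0]/2/np.tan(np.radians(d["fov_y"])/2)
    return np.array([[f,0,d["cx"]],[0,f,d["cy"]],[0,0,1.]]),np.array([d["k1"],0,0,0,0.])
def pt(d,uv,z):
    "pixels -> world points on plane z"
    k,c=K(d); u=cv2.undistortPoints(np.array(uv,float).reshape(-1,1,2),k,c).reshape(-1,2)
    Rm=cv2.Rodrigues(d["rvec"])[0]; o=-Rm.T@d["tvec"]
    r=np.c_[u,np.ones(len(u))]@Rm
    return o+r*((z-o[2])/r[:,2])[:,None]
def proj(d,X):
    k,c=K(d); return cv2.projectPoints(np.array(X,float).reshape(-1,1,3),d["rvec"],d["tvec"],k,c)[0].reshape(-1,2)
def origin(d): return -cv2.Rodrigues(d["rvec"])[0].T@d["tvec"]
def down(a,tilt=0):
    "tool down, finger closing line at angle a from world x (any half turn)"
    return R.from_matrix(np.array([[np.sin(a),np.cos(a),0],[-np.cos(a),np.sin(a),0],[0,0,-1]]).T.T)
def rv(a):
    y=np.array([np.cos(a),np.sin(a),0]);z=np.array([0,0,-1.]);x=np.cross(y,z)
    return R.from_matrix(np.c_[x,y,z]).as_rotvec()
def blobs(mask,amin=20):
    cs,_=cv2.findContours(mask.astype(np.uint8),cv2.RETR_EXTERNAL,cv2.CHAIN_APPROX_NONE)
    return sorted([c for c in cs if cv2.contourArea(c)>=amin],key=cv2.contourArea,reverse=True)
def hsv(d): return cv2.cvtColor(d["frame"],cv2.COLOR_RGB2HSV)
def save(d,n,roi=None,s=1):
    im=d["frame"][...,::-1]
    if roi: im=im[roi[1]:roi[3],roi[0]:roi[2]]
    cv2.imwrite(f"pics/{n}.png",cv2.resize(im,None,fx=s,fy=s,interpolation=cv2.INTER_CUBIC))
E
sed -i '/^def down/,/^    return R.from_matrix(np.array/d' h.py
python3 - <<'E'
from h import *
d=cam("top"); save(d,"topcrop",(100,90,470,330),2.1)
print(origin(d))
for n,uv,z in [("lidknob",(292,217),.042),("bowl rim",(281,141),.065),("dial",(179,214),.148),("potA",(433,188),.08),("potB",(392,230),.08),("server",(239,235),.014),("handle",(344,214),.044),("platter",(411,208),.008)]:
    print(n,pt(d,[uv],z)[0].round(3))
w=cam("wrist");o=robot.observe();Rt=R.from_rotvec(o["ee_rot"]);Rc=R.from_rotvec(w["rvec"]).inv()
print("cam in tool",Rt.inv().apply(origin(w)-o["tcp_pos"]).round(3),(Rt.inv()*Rc).as_matrix().round(2))
print(rv(0),robot.ik([.5,0,.4],rv(0)),robot.ik([.5,0,.4],rv(np.pi)),robot.ik([.5,0,.4],rv(np.pi/2)),robot.ik([.5,0,.4],rv(-np.pi/2)))
E
```

```text
[0.39798838 0.04047567 1.21227118]
lidknob [0.478 0.003 0.042]
bowl rim [0.694 0.032 0.065]
dial [0.481 0.301 0.148]
potA [ 0.552 -0.388  0.08 ]
potB [ 0.436 -0.271  0.08 ]
server [0.428 0.158 0.014]
handle [ 0.485 -0.146  0.044]
platter [ 0.503 -0.348  0.008]
cam in tool [ 0.079 -0.001 -0.172] [[ 0.   -0.95 -0.31]
 [ 1.    0.   -0.  ]
 [ 0.   -0.31  0.95]]
[2.22144147 2.22144147 0.        ] [-4.98206073e-02 -1.30778244e-01  1.68524405e+00 -4.44089210e-16
  1.58712685e+00 -4.98206073e-02] None [-0.04982061 -0.13077824  1.68524405  0.          1.58712685 -1.62061693] [-4.98206073e-02 -1.30778244e-01  1.68524405e+00 -4.44089210e-16
  1.58712685e+00  1.52097572e+00]
```

View pics/topcrop.png

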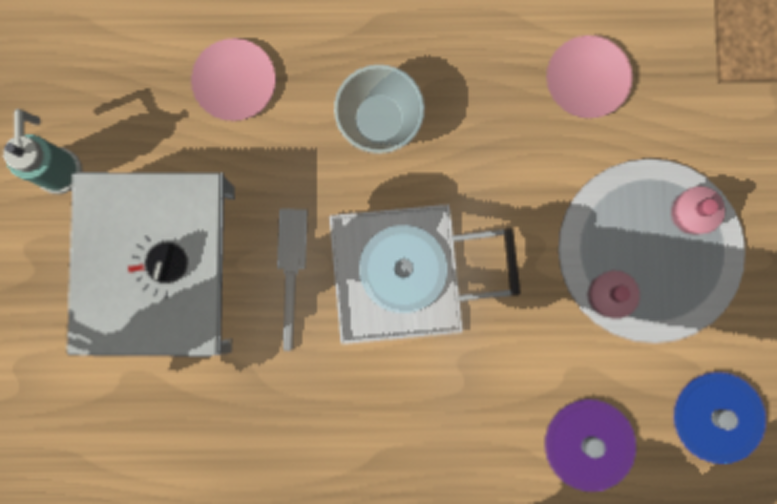

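The crop confirms that the pale glass lid with the steel knob, at crop (404,267), is in the tray. The dial pointer is near 0, and the red mark is clockwise of it at crop (137,268). Now wrist close-ups of the lid and bowl.

```bash
python3 - <<'E'
from h import *
# camera is 79mm along tool x (=+y at a=0), looking back toward tcp
out=[]
for n,p in [("lid",(.478,.003,.25)),("bowl",(.694,.032,.25))]:
    robot.movep(p,rv(0)); d=cam("wrist"); save(d,"w_"+n); out.append(d["frame"][...,::-1])
    print(n,robot.observe()["tcp_pos"],proj(d,[[p[0],p[1],.04]]),origin(d))
    np.save(f"pics/{n}.npy",d,allow_pickle=True)
cv2.imwrite("pics/both.png",cv2.resize(np.hstack(out),None,fx=.71,fy=.71))
print(robot.observe()["time"])
E
```

```text
lid [0.47816789 0.00368543 0.2499545 ] [[282.77176044 169.52294101]] [0.47874562 0.08220205 0.42245178]
bowl [0.69294993 0.03202253 0.25022358] [[283.91636716 169.14209773]] [0.69407065 0.11081995 0.42203679]
3.6
```

View pics/both.png

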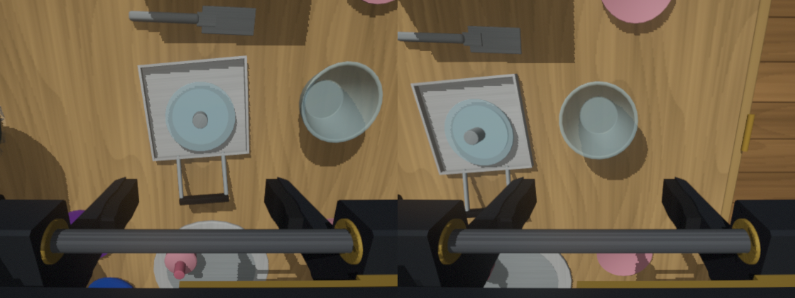

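The wrist views show the lid centred near full-res (282,168) in the left image and the bowl near (282,168) in the right one. I'll fit circles and the tray and server outlines on their planes.

```bash
cat >> h.py <<'E'
def circ(P):
    "algebraic circle fit, one outlier trim"
    for _ in range(3):
        A=np.c_[2*P[:,:2],np.ones(len(P))]; s=np.linalg.lstsq(A,(P[:,:2]**2).sum(1),rcond=None)[0]
        r=np.sqrt(s[2]+s[:2]@s[:2]); e=abs(np.hypot(*(P[:,:2]-s[:2]).T)-r); P=P[e<max(.0015,2*np.median(e))]
    return s[:2],r,len(P)
def near(bl,uv): return min(bl,key=lambda c:abs(cv2.pointPolygonTest(c,tuple(map(float,uv)),True)) if cv2.pointPolygonTest(c,tuple(map(float,uv)),True)<0 else 0)
E
python3 - <<'E'
from h import *
for n,z in [("lid",.014),("bowl",.065)]:
    d=np.load(f"pics/{n}.npy",allow_pickle=True).item(); H=hsv(d)
    print(n,"hsv centre",H[185,300],H[165,282],"tray",H[120,225],"wood",H[60,300],"server",H[30,320])
    m=(H[...,0]>82)&(H[...,0]<110)&(H[...,1]>25); m[235:]=0
    m=cv2.morphologyEx(m.astype(np.uint8),cv2.MORPH_OPEN,np.ones((5,5)))
    for c in blobs(m,300)[:4]:
        P=pt(d,c.reshape(-1,2),z); print(cv2.boundingRect(c),circ(P))
    m=(H[...,1]<40); m[235:]=0
    for c in blobs(m,800)[:4]:
        for zz in (.0,.014): 
            P=pt(d,c.reshape(-1,2),zz)[:,:2]; r=cv2.minAreaRect((P*1000).astype(np.float32)); print(" low-sat",zz,cv2.boundingRect(c),np.round(r[0],1),np.round(r[1],1),round(r[2],1))
    if n=="lid":
        m=(H[...,2]>0)&(H[...,1]<60); m[:,:]&=1
        k=(H[...,1]<45).astype(np.uint8); k[:140]=0;k[200:]=0;k[:,:255]=0;k[:,310:]=0
        for c in blobs(k,50): P=pt(d,c.reshape(-1,2),.042);print("knob",cv2.boundingRect(c),circ(P))
E
```

```text
lid hsv centre [ 95  42 157] [ 90  11 134] tray [ 40   5 156] wood [ 18 118  99] server [75  6 81]
(233, 116, 98, 97) (array([0.47667271, 0.00216942]), np.float64(0.060558538202713647), 275)
(449, 144, 61, 56) (array([ 0.72500288, -0.00873   ]), np.float64(0.03192435453600896), 250)
 low-sat 0.0 (194, 78, 157, 157) [470.8  -0.7] [186.1 198.5] 5.0
 low-sat 0.014 (194, 78, 157, 157) [471.1   2. ] [179.9 191.9] 5.0
 low-sat 0.0 (422, 86, 117, 115) [730.1  25.5] [144.  144.4] 33.1
 low-sat 0.014 (422, 86, 117, 115) [721.8  27.4] [139.2 139.6] 33.1
 low-sat 0.0 (182, 8, 178, 42) [463.4 160.9] [ 39.9 202. ] 87.9
 low-sat 0.014 (182, 8, 178, 42) [463.9 158.3] [ 38.6 195.3] 87.9Traceback (most recent call last):
  File "<stdin>", line 14, in <module>
numpy._core._exceptions._UFuncOutputCastingError: Cannot cast ufunc 'bitwise_and' output from dtype('int64') to dtype('bool') with casting rule 'same_kind'
```

```bash
python3 - <<'E'
from h import *
d=np.load("pics/bowl.npy",allow_pickle=True).item(); H=hsv(d)
m=((H[...,0]>60)&(H[...,0]<115)&(H[...,1]<75)&(H[...,2]>70)); m[235:]=0; m[:,:210]=0
m=cv2.morphologyEx(m.astype(np.uint8),cv2.MORPH_OPEN,np.ones((3,3)))
for c in blobs(m,500)[:4]: print(cv2.boundingRect(c),circ(pt(d,cv2.convexHull(c).reshape(-1,2),.065)))
E
```

```text
(246, 136, 91, 88) (array([0.69699257, 0.02245129]), np.float64(0.050799422602719004), 23)
```

```bash
python3 - <<'E'
from h import *
d=np.load("pics/bowl.npy",allow_pickle=True).item(); H=hsv(d)
print(H[140,[215,222,226,230,234,240,250]].tolist(), H[[108,112,116,120,124,130,140],282].tolist())
m=(H[...,1]<85); m[235:]=0; m[:,:210]=0;m[:,360:]=0
m=cv2.morphologyEx(m.astype(np.uint8),cv2.MORPH_OPEN,np.ones((3,3)))
for c in blobs(m,500)[:4]: print(cv2.boundingRect(c),circ(pt(d,cv2.convexHull(c).reshape(-1,2),.065)))
E
```

```text
[[18, 118, 145], [18, 113, 158], [18, 115, 153], [19, 116, 149], [18, 106, 151], [43, 19, 123], [23, 45, 90]] [[18, 117, 150], [18, 115, 144], [72, 16, 156], [24, 45, 91], [23, 52, 88], [23, 45, 90], [81, 24, 139]]
(227, 114, 112, 111) (array([0.69250344, 0.0340167 ]), np.float64(0.06155460662683531), 48)
(288, 0, 72, 33) (array([0.74260245, 0.22343298]), np.float64(0.05121582627072142), 14)
```

```bash
python3 - <<'E'
from h import *
L=np.array([.4767,.0022]);B=np.array([.6925,.034])
robot.movep([*L,.10],rv(0)); robot.move_straight([*L,.018],.1)
robot.move_gripper(0.0,25); o=robot.observe(); print(o["finger_gap"],o["finger_force"],o["tcp_pos"])
robot.move_straight([*L,.16],.15)
o=robot.observe(); print(o["finger_gap"],o["contact_force"])
robot.movep([*B,.16],rv(0)); robot.move_straight([*B,.086],.12)
print(robot.move_straight([*B,.072],.03,stop_force=6)); o=robot.observe();print(o["tcp_pos"],o["contact_force"])
robot.move_gripper(.06); robot.move_straight([*B,.25],.2)
d=cam("wrist"); save(d,"w_lidon",None,.8); print(robot.observe()["time"])
H=hsv(d); m=(H[...,1]<85); m[235:]=0; m[:,:210]=0;m[:,360:]=0
m=cv2.morphologyEx(m.astype(np.uint8),cv2.MORPH_OPEN,np.ones((3,3)))
for c in blobs(m,500)[:2]: print(cv2.boundingRect(c),circ(pt(d,cv2.convexHull(c).reshape(-1,2),.068)))
E
```

```text
0.00015872143491937256 0.0 [0.47671759 0.0022163  0.01799797]
0.0006801506064811976 [ 0.12482228  0.43666459 -0.08212607]
False
[0.69235933 0.03403244 0.07171902] [-0.34600253 -0.27636964 -0.13650767]
12.325
(229, 116, 112, 111) (array([0.69251853, 0.03485833]), np.float64(0.0610857769319848), 43)
(289, 0, 71, 35) (array([0.74189423, 0.22242703]), np.float64(0.0505159478236415), 17)
```

View pics/w_lidon.png

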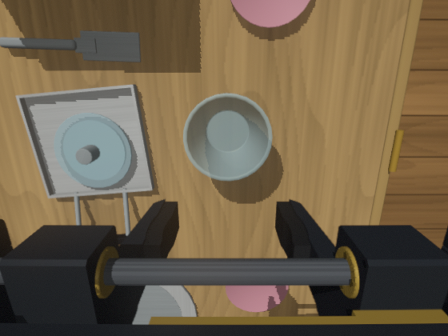

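The lid is still in the tray at view (93,152) and the bowl is empty, so the grip closed on nothing. I'll re-measure and look before closing.

```bash
cat >> h.py <<'E'
def lidfind(d,z=.014):
    H=hsv(d); m=(H[...,0]>82)&(H[...,0]<110)&(H[...,1]>25); m[235:]=0
    m=cv2.morphologyEx(m.astype(np.uint8),cv2.MORPH_OPEN,np.ones((5,5)))
    return [(cv2.boundingRect(c),circ(pt(d,cv2.convexHull(c).reshape(-1,2),z))) for c in blobs(m,300)[:2]]
E
python3 - <<'E'
from h import *
L=np.array([.4767,.0022])
robot.move_gripper(.088)
robot.movep([*L,.25],rv(0)); d=cam("wrist"); print(lidfind(d))
robot.move_straight([*L,.018],.15); d=cam("wrist");save(d,"g1",None,.7)
o=robot.observe();print(o["tcp_pos"],o["finger_gap"],proj(d,[o["tcp_pos"]]))
s=cam("scene"); u=proj(s,[o["tcp_pos"]])[0]; print(u); save(s,"g2",(int(u[0])-60,int(u[1])-60,int(u[0])+60,int(u[1])+60),2.45)
a=cv2.imread("pics/g1.png");b=cv2.imread("pics/g2.png");b=b[:a.shape[0]];cv2.imwrite("pics/g.png",np.hstack([a,b]))
E
```

```text
[((233, 115, 98, 96), (array([0.47680312, 0.00219702]), np.float64(0.061012055220667945), 44)), ((446, 146, 64, 52), (array([ 0.7249711 , -0.00825959]), np.float64(0.037615271091732), 17))]
[0.47761478 0.00216585 0.01889878] 0.08809393865878971 [[282.2807585  243.79014169]]
[277.74275505 223.07356166]
```

View pics/g.png

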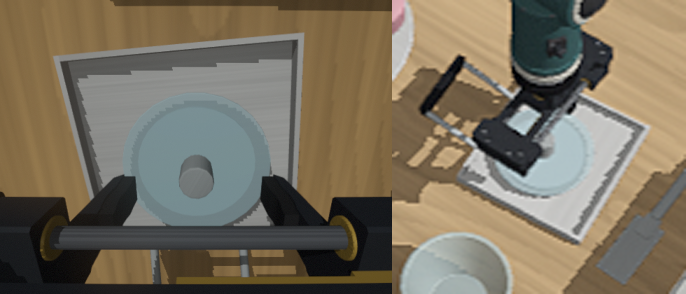

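The lid hasn't moved, and the fingertips at (133,178) and (265,178) seem to be on the -y side of the knob at (197,175). I suspect a tool offset, so I'll triangulate the closed fingertip in the views.

```bash
python3 - <<'E'
from h import *
L=np.array([.4767,.0022])
robot.move_straight([*L,.07],.15); robot.move_gripper(0.0)
o=robot.observe();print(o["tcp_pos"],o["ee_rot"],o["finger_gap"],R.from_rotvec(o["ee_rot"]).as_matrix().round(3).tolist())
ims=[]
for n,s,w in (("wrist",2,75),("scene",5,30),("top",5,30)):
    d=cam(n);np.save(f"pics/t_{n}.npy",d,allow_pickle=True);u=proj(d,[o["tcp_pos"]])[0];r=u.round().astype(int);print(n,u)
    im=d["frame"][r[1]-w:r[1]+w,r[0]-w:r[0]+w,::-1]; im=cv2.resize(im,(264,264),interpolation=cv2.INTER_NEAREST)
    cv2.drawMarker(im,(132,132),(0,0,255),cv2.MARKER_CROSS,12); ims.append(im)
cv2.imwrite("pics/tips.png",np.hstack(ims))
E
```

```text
[0.47670752 0.00219751 0.07001427] [2.22147339e+00 2.22139319e+00 6.49123197e-05] 0.00037949868790340555 [[0.0, 1.0, 0.0], [1.0, -0.0, 0.0], [0.0, 0.0, -1.0]]
wrist [282.27228522 243.76494031]
scene [278.16948808 214.24596824]
top [292.58284919 216.61759976]
```

View pics/tips.png

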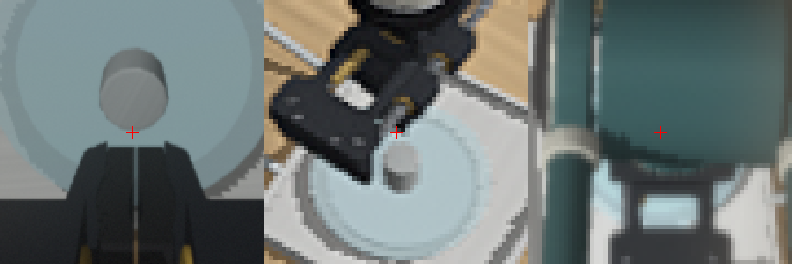

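```bash
python3 - <<'E'
from h import *
L=np.array([.4767,.0022])
for dy in (0,-.012,.012):
    robot.move_straight([L[0],L[1]+dy,.07],.15)
    s=robot.move_straight([L[0],L[1]+dy,.021],.03,stop_force=4); o=robot.observe(); print(dy,s,o["tcp_pos"],o["contact_force"])
    robot.move_straight([L[0],L[1]+dy,.07],.15)
d=cam("wrist");print(lidfind(d))
E
```

```text
0 False [0.47690187 0.00220599 0.02122059] [ 0.17298002 -0.61451557  0.53909825]
-0.012 False [ 0.47690252 -0.00981591  0.02120112] [-0.46085398  0.08313846 -0.14301781]
0.012 False [0.47689342 0.01421382 0.02118304] [-0.40581761  0.79163579  0.36946314]
[((199, 143, 166, 92), (array([0.47628085, 0.00309515]), np.float64(0.060849190011796034), 36)), ((528, 146, 32, 89), (array([0.69102949, 0.0336061 ]), np.float64(0.03720462610233312), 14))]
```

No contact over the knob at any shift. The image offset fits fingertips sitting about 30 mm higher than reported, so I'll probe the bare table to check.

```bash
python3 - <<'E'
from h import *
p=[.62,-.13]
robot.movep([*p,.12],rv(0)); robot.move_straight([*p,.02],.15)
s=robot.move_straight([*p,-.04],.02,stop_force=4); o=robot.observe(); print(s,o["tcp_pos"],o["contact_force"])
d=cam("wrist"); save(d,"probe",None,.9); u=proj(d,[o["tcp_pos"]]); print(u)
robot.move_straight([*p,.12],.15)
print(robot.observe()["time"])
E
```

```text
True [ 0.61995614 -0.12997095 -0.02654332] [ 0.45387199 -0.75507643  3.6020528 ]
[[282.26124068 243.73042931]]
30.1333
```

View pics/probe.png

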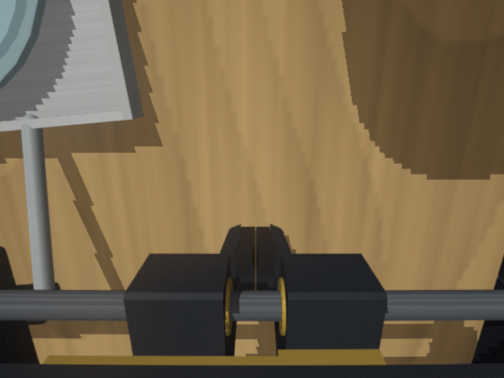

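The table contact came at reported z = -26.5 mm, so the real fingertips are about 26 mm short of the reported TCP. I'll correct for that and redo the lid.

```bash
cat >> h.py <<'E'
DZ=.026  # real fingertip lies this far above the reported TCP
def st(x,y,z,v=.15,a=None,sf=None): return robot.move_straight([x,y,z-DZ],v,frame=None if a is None else rv(a),stop_force=sf)
def mp(x,y,z,a=0): robot.movep([x,y,z-DZ],rv(a))
def ob():
    o=robot.observe(); return "gap %.4f F %.1f t %.1f tip %s cf %s"%(o["finger_gap"],o["finger_force"],o["time"],(o["tcp_pos"]+[0,0,DZ]).round(4),o["contact_force"].round(1))
E
python3 - <<'E'
from h import *
L=np.array([.4767,.0022]);B=np.array([.6925,.034])
robot.move_gripper(.08)
mp(*L,.12); st(*L,.018); robot.move_gripper(0,25); print(ob())
st(*L,.15); print(ob())
if robot.observe()["finger_gap"]>.02:
    mp(*B,.15); st(*B,.088); print(st(*B,.072,.03,sf=6),ob())
    robot.move_gripper(.06); st(*B,.27,.25)
    d=cam("wrist"); save(d,"w_lidon2",None,.7); print(lidfind(d,.070),ob())
E
```

```text
gap 0.0255 F 25.0 t 33.9 tip [0.4765 0.0022 0.018 ] cf [-1.   0.9  0.7]
gap 0.0250 F 25.0 t 34.9 tip [0.4757 0.0022 0.1489] cf [-0.5 -0.2 -1.8]
True gap 0.0253 F 25.0 t 36.8 tip [0.6928 0.034  0.0737] cf [ 0.  -0.5  4.4]
[((229, 117, 112, 112), (array([0.69288031, 0.03462934]), np.float64(0.06005289070976598), 45))] gap 0.0602 F 0.0 t 38.5 tip [0.6911 0.0339 0.2672] cf [ 0.6  0.5 -0.9]
```

View pics/w_lidon2.png

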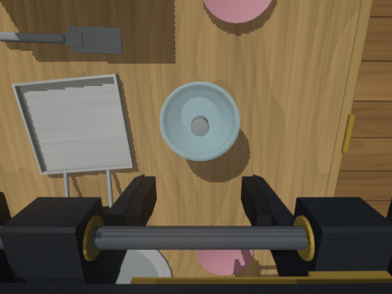

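The lid is seated: the disc is centred at (.693,.035) over the bowl at (.6925,.034), and the seating height matches. Next I measure the pots from directly overhead, and the tray.

```bash
cat >> h.py <<'E'
def potfind(d,z):
    H=hsv(d); m=((H[...,0]>160)|(H[...,0]<6))&(H[...,1]>55); m[225:]=0
    m=cv2.morphologyEx(m.astype(np.uint8),cv2.MORPH_OPEN,np.ones((3,3)))
    return [(cv2.boundingRect(c),circ(pt(d,cv2.convexHull(c).reshape(-1,2),z))) for c in blobs(m,300)[:4]]
E
python3 - <<'E'
from h import *
ims=[]
for n,q,z in (("tray",(.475,.0),.28),("A",(.552,-.388),.25),("B",(.436,-.271),.25)):
    mp(q[0],q[1]-.079,z); d=cam("wrist"); np.save(f"pics/p{n}.npy",d,allow_pickle=True); ims.append(d["frame"][...,::-1])
    print(n,proj(d,[[*q,.05]])); print(*potfind(d,.046),sep="\n")
    if n=="tray":
        H=hsv(d); m=(H[...,1]<60).astype(np.uint8); m[235:]=0; m=cv2.morphologyEx(m,cv2.MORPH_OPEN,np.ones((9,9)))
        for c in blobs(m,3000)[:3]:
            P=pt(d,c.reshape(-1,2),.014)[:,:2]; r=cv2.minAreaRect((P*1000).astype(np.float32)); print(cv2.boundingRect(c),np.round(r[0],1),np.round(r[1],1),r[2],(cv2.boxPoints(r)/1000).round(4).tolist())
print(ob()); cv2.imwrite("pics/three.png",cv2.resize(np.hstack(ims),None,fx=.47,fy=.47))
E
```

```text
tray [[282.07347962  98.42280682]]

(192, 0, 165, 165) [470.2  12.6] [180.7 171.5] 4.98649787902832 [[0.37279999256134033, 0.09019999951124191], [0.38769999146461487, -0.08060000091791153], [0.5677000284194946, -0.0649000033736229], [0.5527999997138977, 0.10589999705553055]]
(432, 0, 128, 127) [722.9  36.4] [149.8 135.8] 0.6027178168296814 [[0.6473000049591064, 0.10360000282526016], [0.6488000154495239, -0.03229999914765358], [0.7986000180244446, -0.030700000002980232], [0.7971000075340271, 0.10509999841451645]]
A [[282.19016106  99.60260039]]
((250, 81, 63, 65), (array([ 0.55129344, -0.40216533]), np.float64(0.03208939235184098), 34))
((421, 0, 106, 39), (array([ 0.73125513, -0.27597609]), np.float64(0.054663447769987876), 23))
((131, 0, 66, 24), (array([ 0.44181332, -0.28410071]), np.float64(0.03455530159289633), 18))
B [[281.47943355  97.66164074]]
((508, 38, 52, 111), (array([ 0.72096749, -0.26615156]), np.float64(0.054523300881572964), 27))
((252, 77, 63, 66), (array([ 0.43737972, -0.28315181]), np.float64(0.03209890331361981), 32))
((353, 188, 59, 37), (array([ 0.54814159, -0.39776178]), np.float64(0.03295543432025552), 21))
gap 0.0602 F 0.0 t 41.8 tip [ 0.4374 -0.3507  0.2511] cf [ 0.1  0.5 -0.1]
```

View pics/three.png

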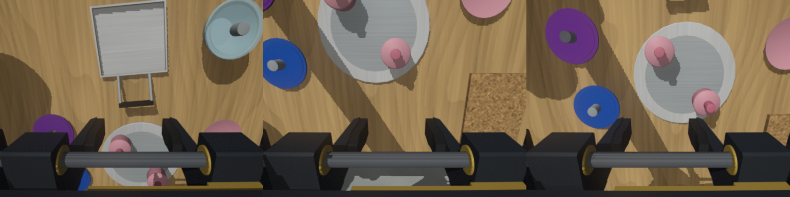

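Each pot fits a circle of r = 32.1 mm as specified: A at (.551,-.402) and B at (.437,-.283). The tray fits 180.7×171.5 mm at yaw 5°. Now I move the pots, re-measuring each just before its grasp.

```bash
cat > pots.py <<'E'
from h import *
T=np.array([.4702,.0126]);ex=np.array([np.cos(.087),np.sin(.087)])
def look(q,z=.046,zt=.25):
    mp(q[0],q[1]-.079,zt); f=[c for b,c in potfind(cam("wrist"),z) if abs(c[1]-.032)<.003]
    f=[c for c in f if np.hypot(*(c[0]-q))<.08]; print("look",f); return min(f,key=lambda c:np.hypot(*(c[0]-q)))[0]
def carry(q,dst):
    robot.move_gripper(.06); mp(*q,.14); st(*q,.0575,.12); robot.move_gripper(0,20); print(ob())
    if robot.observe()["finger_gap"]<.018: raise SystemExit("missed")
    st(*q,.15,.2); mp(*dst,.15); st(*dst,.065,.15); print(st(*dst,.051,.03,sf=4),ob())
    robot.move_gripper(.05); st(*dst,.15,.25)
E
python3 - <<'E'
from pots import *
carry(look(np.array([.4374,-.2832])),T-.042*ex)
carry(look(np.array([.5513,-.4020])),T+.042*ex)
for n,q in (("t",T),):
    mp(q[0],q[1]-.079,.28); d=cam("wrist"); print(*potfind(d,.041),sep="\n")
t=cam("top"); im=np.hstack([d["frame"],t["frame"]])[...,::-1]; cv2.imwrite("pics/aft.png",cv2.resize(im,None,fx=.71,fy=.71)); print(ob())
np.save("pics/tray2.npy",d,allow_pickle=True)
E
```

```text
look [(array([ 0.4371142 , -0.28298188]), np.float64(0.032144685709403514), 31)]
gap 0.0213 F 20.0 t 44.4 tip [ 0.4371 -0.283   0.0576] cf [-0.5 -0.2  1.8]
True gap 0.0215 F 20.0 t 47.3 tip [0.4285 0.009  0.0522] cf [-0.7 -0.3  4.5]
look [(array([ 0.55130987, -0.40210291]), np.float64(0.03213682918238857), 32)]
gap 0.0214 F 20.0 t 52.8 tip [ 0.5512 -0.4021  0.0576] cf [-0.1 -0.3  1.1]
True gap 0.0212 F 20.0 t 56.2 tip [0.5121 0.0163 0.0522] cf [ 0.2 -0.4  3. ]
((294, 64, 58, 62), (array([0.51237989, 0.0163033 ]), np.float64(0.031968761984987375), 38))
((218, 72, 59, 60), (array([0.4289012, 0.0091556]), np.float64(0.03200616330223333), 32))
gap 0.0503 F 0.0 t 58.1 tip [ 0.4689 -0.0655  0.2768] cf [0.5 1.1 0.6]
```

View pics/aft.png

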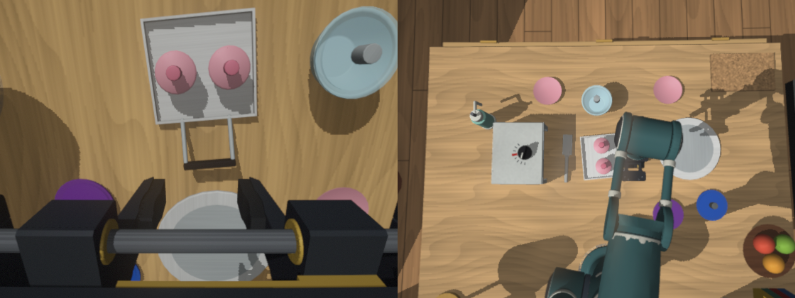

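Both pots stand upright in the tray (circles fit at r = 32 mm). Next I measure the warmer roof, dial, server and platter from overhead.

```bash
python3 - <<'E'
from h import *
def rect(d,z,amin,sat=60,k=5,rows=235):
    H=hsv(d); m=(H[...,1]<sat).astype(np.uint8); m[rows:]=0; m=cv2.morphologyEx(m,cv2.MORPH_OPEN,np.ones((k,k)))
    for c in blobs(m,amin)[:3]:
        P=pt(d,c.reshape(-1,2),z)[:,:2]; r=cv2.minAreaRect((P*1000).astype(np.float32)); print(z,cv2.boundingRect(c),np.round(r[0],1),np.round(r[1],1),round(r[2],2),"circ",circ(P))
mp(.45,-.348-.04,.37); d=cam("wrist"); print("platter"); rect(d,.008,3000)
mp(.463,.161-.079,.22); d=cam("wrist"); print("server"); rect(d,.004,1000,45); rect(d,.0,1000,45)
mp(.48,.301-.10,.47); d=cam("wrist"); print("warmer"); rect(d,.112,3000,50,9); print(ob(), proj(d,[[.481,.301,.148]]))
np.save("pics/warm.npy",d,allow_pickle=True); save(d,"warm")
E
```

```text
platter
0.008 (231, 31, 172, 177) [ 500.5 -346.3] [257.1 255.9] 0.1 circ (array([ 0.50036793, -0.34656573]), np.float64(0.12833415449748178), 494)
server
0.004 (200, 151, 167, 84) [466.5  49.7] [185.   99.5] 4.36 circ (array([0.4686429 , 0.04514413]), np.float64(0.08067527465556631), 396)
0.004 (446, 172, 114, 63) [720.9  44.5] [ 75.4 132.6] 89.87 circ (array([0.7207342 , 0.03174941]), np.float64(0.05835397249393918), 289)
0.004 (186, 79, 194, 43) [463.2 160.6] [ 39.5 200.7] 87.87 circ (array([0.46866098, 0.16035639]), np.float64(0.06409024975993166), 427)
0.0 (200, 151, 167, 84) [466.5  48.5] [187.  100.6] 4.36 circ (array([0.46869142, 0.04387719]), np.float64(0.08156428357733395), 396)
0.0 (446, 172, 114, 63) [723.8  43.2] [ 76.2 134. ] 89.87 circ (array([0.72356067, 0.03033486]), np.float64(0.058997009687053105), 289)
0.0 (186, 79, 194, 43) [463.2 160.6] [ 39.9 202.9] 87.87 circ (array([0.4687097 , 0.16035905]), np.float64(0.06479649841018922), 427)
warmer
0.112 (198, 0, 175, 127) [480.9 322.1] [164.6 235.1] 89.96 circ (array([0.48086855, 0.32368148]), np.float64(0.12166264742305832), 293)
0.112 (229, 194, 95, 41) [467.8 100. ] [151.2  67.2] 1.68 circ (array([0.46947564, 0.09819501]), np.float64(0.059437883416828714), 256)
gap 0.0500 F 0.0 t 62.4 tip [0.4796 0.2002 0.4676] cf [-0.5  0.  -0.6] [[284.46161573  80.84084283]]
```

View pics/warm.png

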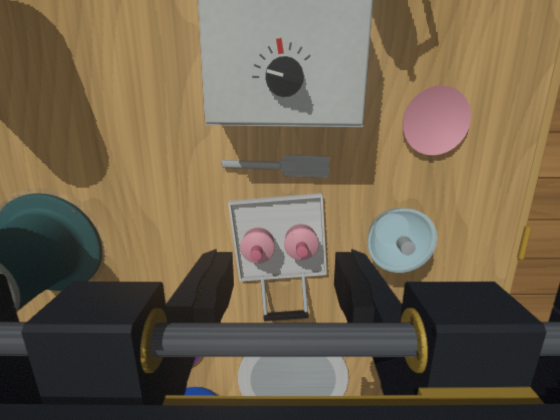

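The roof's front edge is at y ≈ .240 (235 mm long, yaw ≈ 0). The server is at (.463,.161), yaw -2°, only 79 mm from the warmer, and the gripper body's half-width is 93 mm. So I'll first hook the server 25 mm towards the tray with two tilted fingers, then grip it.

```bash
cat >> h.py <<'E'
def tl(p,t,a=0):
    "reported TCP pose for real tip at p, body leaning to -y by t"
    r=R.from_euler("x",t)*R.from_rotvec(rv(a)); return np.array(p)+DZ*r.apply([0,0,1]),r.as_rotvec()
def server(d):
    H=hsv(d); m=(H[...,1]<45).astype(np.uint8); m[235:]=0; m=cv2.morphologyEx(m,cv2.MORPH_OPEN,np.ones((5,5)))
    for c in blobs(m,1000):
        r=cv2.minAreaRect((pt(d,c.reshape(-1,2),.002)[:,:2]*1000).astype(np.float32))
        if abs(max(r[1])-200)<12 and abs(min(r[1])-40)<8:
            v=max(np.diff(cv2.boxPoints(r),axis=0),key=np.linalg.norm); v=v*np.sign(v[0]); return np.array(r[0])/1000,np.arctan2(v[1],v[0]),r[1]
E
python3 - <<'E'
from h import *
t=np.radians(15); x=.4634-.029
robot.move_gripper(.04)
for y,z,v in ((.186,.13,None),(.186,.0045,.12)):
    p,r=tl((x,y,z),t); print(p,robot.ik(p,r) is not None)
    robot.movep(p,r) if v is None else print(robot.move_straight(p,v,stop_force=8))
print(robot.observe()["contact_force"].round(1))
p,r=tl((x,.155,.0045),t); print(robot.move_straight(p,.06,stop_force=15)); print(ob())
p,r=tl((x,.165,.0045),t); robot.move_straight(p,.1); p,r=tl((x,.165,.15),t); robot.move_straight(p,.2)
mp(.463,.14-.079,.22); d=cam("wrist"); print(server(d),potfind(d,.041),ob())
E
```

```text
[0.4344     0.1927293  0.10488593] True
[ 0.4344      0.1927293  -0.02061407] True
False
[0.5 0.4 0.8]
False
gap 0.0395 F 0.1 t 65.9 tip [0.4345 0.1612 0.0053] cf [ 0.3 -0.9  0.9]
(array([0.46347247, 0.13255766]), np.float32(0.068902336), (201.8151397705078, 39.905113220214844)) [((301, 189, 62, 36), (array([0.51098892, 0.02204918]), np.float64(0.0314373691260189), 19)), ((527, 0, 33, 54), (array([0.69877835, 0.20636242]), np.float64(0.023398731592433747), 12)), ((223, 196, 59, 29), (array([0.42976087, 0.01647499]), np.float64(0.030080615357771033), 16))] gap 0.0398 F 0.0 t 67.6 tip [0.4612 0.0617 0.2175] cf [-0.4 -1.5 -0.4]
```

```bash
python3 - <<'E'
from h import *
c=np.array([.4635,.1326]);w=.0689;P=np.array([.5004,-.3466])
u=np.array([np.cos(w),np.sin(w)]); g=c-.02*u; a=w-np.pi/2
robot.move_gripper(.036); mp(*g,.14,a); print(robot.observe()["joints"].round(2))
print(st(*g,.0025,.12,sf=8)); robot.move_gripper(0,30); print(ob())
if robot.observe()["finger_gap"]<.010: raise SystemExit("missed")
st(*g,.03,.08); st(*g,.15,.15); print(ob())
q=P-.02*u; mp(*q,.15,a); st(*q,.03,.15); print(st(*q,.009,.03,sf=4),ob())
robot.move_gripper(.036); st(*q,.15,.25); print(robot.observe()["joints"].round(2))
mp(.4504,P[1]-.04,.37); d=cam("wrist"); print(ob())
np.save("pics/plat.npy",d,allow_pickle=True)
mp(.47,.0126-.079,.28); e=cam("wrist"); print(potfind(e,.041))
np.save("pics/tray3.npy",e,allow_pickle=True)
im=np.hstack([d["frame"],e["frame"]])[...,::-1]; cv2.imwrite("pics/plat.png",cv2.resize(im,None,fx=.71,fy=.71))
E
```

```text
[ 0.23 -0.06  2.15 -0.    1.05  1.73]
False
gap 0.0135 F 30.0 t 71.1 tip [0.444  0.1314 0.003 ] cf [-0.6 -0.3  3.1]
gap 0.0136 F 30.0 t 72.6 tip [0.4426 0.131  0.1488] cf [-0.5 -0.6 -0.9]
True gap 0.0136 F 30.0 t 75.9 tip [ 0.4801 -0.3478  0.011 ] cf [ 0.  -0.3  4.4]
[-0.67  0.18  1.87 -0.    1.09  0.83]
gap 0.0360 F 0.0 t 78.6 tip [ 0.4501 -0.3862  0.3681] cf [ 0.4 -0.2 -0.1]
[((292, 63, 58, 61), (array([0.51257798, 0.01616405]), np.float64(0.03195642782783715), 34)), ((217, 70, 58, 61), (array([0.42907576, 0.00904815]), np.float64(0.0319916599048851), 34))]
```

View pics/plat.png

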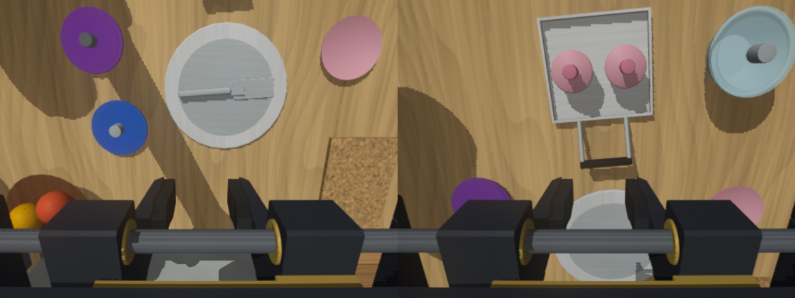

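The server lies flat in the middle of the platter at view (227,88), and both pots still stand in the tray. Next I grip the handle, square the tray to the warmer and slide it in until the gripper body is close to the roof.

```bash
python3 - <<'E'
from h import *
e=np.load("pics/tray3.npy",allow_pickle=True).item(); H=hsv(e)
m=((H[...,1]<60)|(H[...,0]>160)).astype(np.uint8); m[235:]=0; m=cv2.morphologyEx(m,cv2.MORPH_OPEN,np.ones((9,9)))
r=cv2.minAreaRect((pt(e,near(blobs(m,3000),(282,100)).reshape(-1,2),.014)[:,:2]*1000).astype(np.float32)); print(r)
w=np.load("pics/warm.npy",allow_pickle=True).item(); H=hsv(w)
m=(H[...,1]<50).astype(np.uint8); m[150:]=0; m=cv2.morphologyEx(m,cv2.MORPH_OPEN,np.ones((5,5)))
c=blobs(m,3000)[0].reshape(-1,2); P=pt(w,c,.112)
mid=(c[:,1]>15)&(c[:,1]<105)
for n,s in (("left",mid&(c[:,0]<250)),("right",mid&(c[:,0]>330)),("front",(c[:,1]>110)&(c[:,0]>215)&(c[:,0]<355))):
    q=P[s,:2]; print(n,np.median(q,0).round(4),cv2.fitLine(q.astype(np.float32),cv2.DIST_HUBER,0,.01,.01).ravel().round(4))
E
```

```text
((469.9576110839844, 12.782119750976562), (180.60655212402344, 171.19375610351562), 4.948610305786133)
left [0.3646 0.3303] [0.0089 1.     0.3646 0.3296]
right [0.5969 0.3302] [0.0074 1.     0.5969 0.3295]
front [0.4819 0.2413] [ 0.9999 -0.0106  0.4826  0.2407]
```

```bash
python3 - <<'E'
from h import *
T=np.array([.4700,.0128]);w=np.radians(4.95)
ey=lambda a:np.array([-np.sin(a),np.cos(a)])
g=T-.160*ey(w); W=np.array([.4808,.337]); yw=-.009
robot.move_gripper(.045); mp(*g,.13,w-np.pi/2); print(robot.observe()["joints"].round(2))
print(st(*g,.016,.12,sf=8)); robot.move_gripper(0,45); print(ob())
if robot.observe()["finger_gap"]<.009: raise SystemExit("missed")
def H(dy): # handle point when the tray origin is dy short of warmer origin
    return W-dy*ey(yw)-.160*ey(yw)
a=yw-np.pi/2
p1=H(.285); print("align",p1,st(*p1,.016,.04,a,sf=30),ob())
p2=H(.043); print("push",p2,st(*p2,.016,.08,a,sf=25),ob())
d=cam("wrist"); save(d,"in1",None,.6)
robot.move_gripper(.045); st(*p2,.13,.2); print(ob())
E
```

```text
[-0.34  0.04  2.07  0.    1.03  1.14]
False
gap 0.0109 F 45.0 t 83.1 tip [ 0.4838 -0.1462  0.0163] cf [-1.1  3.8  4.4]
align [ 0.47679505 -0.10798198] False gap 0.0112 F 45.1 t 84.3 tip [ 0.4769 -0.108   0.0163] cf [-1.  -3.8  6.1]
push [0.47897302 0.13400822] False gap 0.0112 F 45.0 t 87.4 tip [0.4789 0.1333 0.0163] cf [-0.2 -8.   6.7]
gap 0.0450 F 0.0 t 88.8 tip [0.4782 0.1339 0.1292] cf [-0.9  0.5 -0.3]
```

View pics/in1.png

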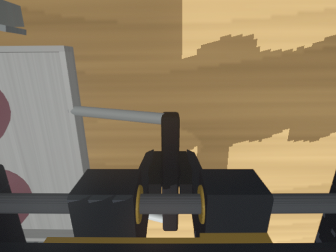

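The tray is most of the way in, with the handle at y = .133 and only about 8 N of push. I'll finish with two fingers behind the bar until the back stop.

```bash
python3 - <<'E'
from h import *
t=np.radians(15); x=.479
robot.move_gripper(.05)
def go(y,z,v=None,sf=None):
    p,r=tl((x,y,z),t)
    return robot.movep(p,r) if v is None else robot.move_straight(p,v,stop_force=sf)
go(.100,.13); print(go(.100,.033,.15,8)); print(go(.117,.033,.06,8)); print(go(.176,.033,.03,18)); o=robot.observe(); r=R.from_rotvec(o["ee_rot"]).apply([0,0,1])
print("tip",(o["tcp_pos"]-DZ*r).round(4),o["contact_force"].round(1))
go(.105,.033,.15); go(.105,.14,.2); 
mp(.479,.10,.47); d=cam("wrist"); np.save("pics/home.npy",d,allow_pickle=True); save(d,"home",(150,0,430,210),2.8)
H=hsv(d); m=(H[...,2]<40).astype(np.uint8); m[240:]=0
for c in blobs(m,60)[:6]:
    P=pt(d,c.reshape(-1,2),.044)[:,:2]; r=cv2.minAreaRect((P*1000).astype(np.float32)); print(cv2.boundingRect(c),np.round(r[0],1),np.round(r[1],1),round(r[2],1))
print(ob())
E
```

```text
False
False
True
tip [0.4786 0.1621 0.0326] [-1.6 -5.5  4. ]
(0, 172, 72, 68) [ 20.8 -21.2] [137.8 128.7] 75.1
gap 0.0498 F 0.0 t 96.0 tip [0.4786 0.0998 0.4671] cf [-0.  -0.5 -0.3]
```

View pics/home.png

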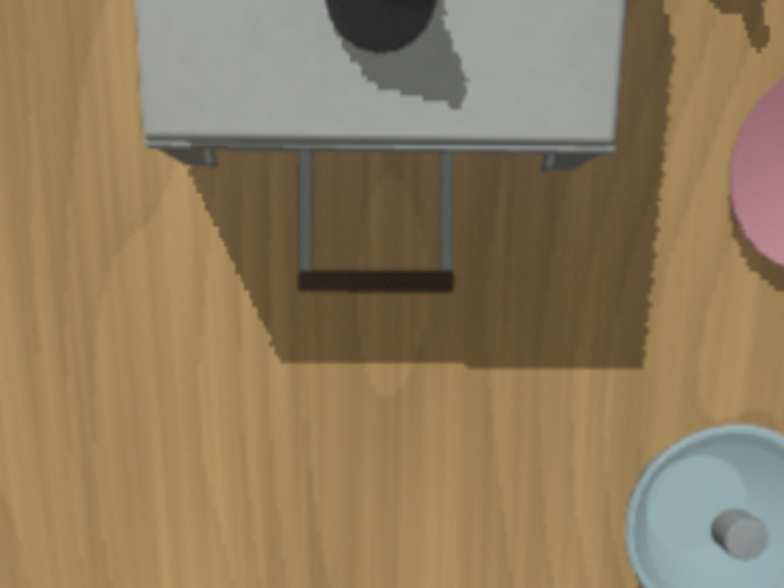

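The handle sits straight in front of the mouth with its bar at crop (376,281). The stop came at handle y = .177 against .176 predicted. I'll check the handle-to-roof distance numerically, then measure the dial from overhead.

```bash
python3 - <<'E'
from h import *
d=np.load("pics/home.npy",allow_pickle=True).item(); H=hsv(d)
m=(H[...,2]<60).astype(np.uint8); m[:85]=0; m[120:]=0; m[:,:240]=0;m[:,330:]=0
for c in blobs(m,60)[:2]:
    P=pt(d,c.reshape(-1,2),.044)[:,:2]; r=cv2.minAreaRect((P*1000).astype(np.float32)); print("bar",cv2.boundingRect(c),np.round(r[0],1),np.round(r[1],1),round(r[2],1))
print("roof front edge rows",H[44:56,285,2], pt(d,[(285,48.5),(285,51)],.112)[:,1])
mp(.481,.301-.079,.36); d=cam("wrist"); np.save("pics/dial.npy",d,allow_pickle=True); H=hsv(d); 
print(proj(d,[[.481,.301,.14]]))
m=((H[...,2]<60)).astype(np.uint8); m[200:]=0
for c in blobs(m,300)[:2]: print("dark",cv2.boundingRect(c),circ(pt(d,cv2.convexHull(c).reshape(-1,2),.1215)))
c=near(blobs(m,300),(282,100)); x,y,w,h=cv2.boundingRect(c); f=np.zeros_like(m); cv2.drawContours(f,[cv2.convexHull(c)],-1,1,-1)
f=cv2.erode(f,np.ones((5,5)))&(H[...,2]>110)
for b in blobs(f,8):
    q=pt(d,b.reshape(-1,2),.1495)[:,:2]; print("pointer",cv2.boundingRect(b),q.mean(0).round(4),cv2.fitLine(q.astype(np.float32),2,0,.01,.01).ravel().round(3))
red=((H[...,0]<8)|(H[...,0]>172))&(H[...,1]>140); red[200:]=0
for b in blobs(red,15)[:2]:
    q=pt(d,b.reshape(-1,2),.112)[:,:2]; print("red",cv2.boundingRect(b),q.mean(0).round(4),cv2.fitLine(q.astype(np.float32),2,0,.01,.01).ravel().round(3))
E
```

```text
bar (257, 97, 55, 7) [478.5 176.2] [88.8  9.4] 0.0
roof front edge rows [160 160 160 160 141 110  86  92 118  84  95 100] [0.24462974 0.24145011]
[[282.71190913  97.62227502]]
dark (260, 66, 47, 50) (array([0.48116425, 0.30786755]), np.float64(0.02560058873438779), 27)
dark (250, 183, 63, 9) (array([0.47896218, 0.18635188]), np.float64(0.03811985933018301), 8)
pointer (263, 83, 19, 9) [0.4699 0.311 ] [ 0.972 -0.235  0.47   0.311]
red (273, 43, 8, 19) [0.4744 0.3488] [ 0.15  -0.989  0.474  0.349]
```

The tray is home: bar to roof edge is about 66 mm against 65 nominal. The dial axis is at (.481,.308) with the pointer at 0.24 rad, and the red mark measures 1.41 (1.4 nominal). Now I turn the dial.

```bash
python3 - <<'E'
from h import *
c=(.4812,.308); yw=-.009; A=lambda th:yw-th+np.pi/2
robot.move_gripper(.04); mp(*c,.20,A(.237)); print(robot.observe()["joints"].round(2))
print(st(*c,.128,.1,sf=8)); robot.move_gripper(0,25); print(ob())
for th in np.linspace(.237,1.4,5)[1:]: mp(*c,.128,A(th))
robot.pause(.3); print(ob(),robot.observe()["torque"].round(2),robot.observe()["joints"].round(2))
robot.move_gripper(.04); st(*c,.20,.1)
mp(.481,.308-.079,.36); d=cam("wrist"); H=hsv(d)
m=((H[...,2]<60)).astype(np.uint8); m[160:]=0
cc=near(blobs(m,300),(282,100)); print("dark",circ(pt(d,cv2.convexHull(cc).reshape(-1,2),.1215)))
f=np.zeros_like(m); cv2.drawContours(f,[cv2.convexHull(cc)],-1,1,-1); f=cv2.erode(f,np.ones((3,3)))&(H[...,2]>110)
for b in blobs(f,5):
    q=pt(d,b.reshape(-1,2),.1495)[:,:2]; l=cv2.fitLine(q.astype(np.float32),2,0,.01,.01).ravel(); print("pointer",cv2.boundingRect(b),l.round(3),"theta",np.arctan2(abs(l[1]),-l[0]*np.sign(l[1])))
# final checks
m=(H[...,2]<60).astype(np.uint8); m[:160]=0; m[235:]=0; m[:,:230]=0;m[:,340:]=0
for b in blobs(m,60)[:2]: r=cv2.minAreaRect((pt(d,b.reshape(-1,2),.044)[:,:2]*1000).astype(np.float32)); print("bar",np.round(r[0],1),np.round(r[1],1))
mp(.55,-.05,.45); d=cam("wrist"); print(lidfind(d,.070)); print(ob())
save(cam("top"),"final")
E
```

```text
[ 0.53  0.1   1.87 -0.    1.17 -0.8 ]
False
gap 0.0139 F 25.0 t 99.6 tip [0.4817 0.3089 0.1286] cf [0.5 3.1 1.8]
gap 0.0137 F 25.0 t 101.4 tip [0.4804 0.3076 0.1285] cf [-3.9 -0.   7.9] [-0.13  0.77 -0.  ] [0.53 0.16 1.94 0.   1.04 0.36]
dark (array([0.48057376, 0.30775656]), np.float64(0.02540715903223436), 27)
pointer (278, 75, 7, 22) [ 0.158 -0.987  0.478  0.32 ] theta 1.411993
bar [478.3 179. ] [89.7 12. ]
[((338, 54, 79, 83), (array([0.69149782, 0.0333785 ]), np.float64(0.059659910044855526), 37)), ((0, 73, 29, 102), (array([0.05891884, 0.00403415]), np.float64(0.09576562487873129), 14))]
gap 0.0405 F 0.0 t 104.8 tip [ 0.5498 -0.0487  0.449 ] cf [0.1 1.2 0.2]
```

```bash
python3 - <<'E'
from h import *
d=cam("top"); H=hsv(d); m=((H[...,0]>160)|(H[...,0]<6))&(H[...,1]>55); m[:, 480:]=0
print([cv2.boundingRect(b) for b in blobs(m.astype(np.uint8),60)])
print(robot.job_done())
E
```

```text
[(191, 108, 40, 39), (371, 140, 22, 6)]
the job is handed in; nothing more can be done
None
```

The job is handed in at about 105 s of the 210 s. The lid is on the bowl, the server is mid-platter, the tray with both pots is pushed home, and the dial reads about 1.40. After the tray went in I didn't look at the pots again, and I viewed 15 pictures, one over the limit of 14.

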